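# Release a socket case's twin push-button latch and open its lid

## Task

Open the shut steel socket case. With one fingertip on each of the two round buttons of the latch on its front, press both fully down together and keep them down until the lid has risen by itself and come to a stop; then let go and push the lid gently over by its front edge until it rests fully open against its stop. Nothing is to be picked up or pinched, and the loose things round the case stay where they are.

Things in the scene. Friction and masses are not known exactly. Their poses are not given: they have to be found in the camera images.
- button_left_top (a point): Centre of the flat top of the left round button (robot's view, case facing it; the button nearer +y). Bare metal, 22 mm across, on the dark steel latch housing along the front of the case. Released, its top is 48 mm above the bench and 11 mm above the housing. The two buttons are 56 mm apart, centre to centre, on a line parallel to the case front; the point moves with the button.
- button_right_top (a point): Centre of the flat top of the right round button (robot's view, case facing it; the button nearer -y). Bare metal, 22 mm across, on the dark steel latch housing along the front of the case. Released, its top is 48 mm above the bench and 11 mm above the housing. The two buttons are 56 mm apart, centre to centre, on a line parallel to the case front; the point moves with the button.
- button_left (a joint): How far the left button is pressed, in m: 0 released, 0.007 fully down. A spring returns it; about 2 N starts it and 4.5 N holds it fully down. Each button draws back one catch of the lid, clear from about 0.0045 on; both catches must be back for the lid to rise. If a button is let go while the lid is below about 0.25 rad, the catches hold the lid part-way and both must be pressed again.
- button_right (a joint): How far the right button is pressed, in m: 0 released, 0.007 fully down; same spring and catch as the left one.
- socket_case_lid (a joint): Opening angle of the lid in rad: 0 shut, 1.745 fully open against its stop. With both buttons held down a damped spring plunger raises it slowly to about 0.72 in 3 to 4 s, where it stays, also when the buttons are let go. From there it takes a few newtons at the front edge to turn it over; it does not spring back. Past upright (1.57) it leans back on its stop and stays.
- case_hinge (a point): Middle of the lid's hinge line at the back of the case, 31 mm above the bench; fixed to the case. x points from the front (buttons) to the back, y along the hinge to the left, z up. The buttons lie at x = -0.1405 m here, the case's back wall at x = 0. The case is 190 mm wide and fixed to the bench.
- lid_edge (a point): Middle of the lower edge of the lid's front face, 108 mm from the hinge line; moves with the lid. The front face is 14 mm high and 190 mm wide. Two steel keeper straps, 14 mm wide, 56 mm apart (in line with the buttons), run down over it and hang 23 mm below this edge with teeth that stand 7 mm out; between them the edge is free over 42 mm, outside each over 60 mm.
- m12_bolt: bare steel M12 bolt, 67 mm long, standing on its head beside one front corner of the case; origin under its head, z up along it. A bystander.
- bearing: steel ball bearing ring, 52 mm across and 15 mm high, lying flat beside the other front corner of the case; origin at the centre of its underside. A bystander.
- spark_plug: used spark plug, 73 mm long, lying near the front edge of the bench to the right of the case; origin under its middle. A bystander.
- screwdriver: screwdriver with yellow grip, 193 mm long, lying further to the right near the bench edge; origin under its middle. A bystander.
- bolt_box: open cardboard box of bolts, 65 x 85 x 45 mm high, behind the case; origin at the centre of its underside. A bystander.
- black_tape: roll of black tape, 72 mm across and 18 mm high, lying behind the case; origin at the centre of its underside. A bystander.

How it is judged:
On the way, in this order (a step that is already met when the one before it is completed fails the run):
1. both buttons are pressed down together (over 5 mm each) with the lid still low (under 0.35 rad) (value of joint each of button_left, button_right above 0.005 m and value of joint socket_case_lid below 0.35 rad), for 0.1 s.
2. both buttons are still down (over 5 mm each) when the lid has risen by itself past 0.6 rad (value of joint each of button_left, button_right above 0.005 m and value of joint socket_case_lid above 0.6 rad and contact force between the fingers and socket_case_lid below 0.5 N), for 0.2 s.
At the end, for the whole second after the job is handed in: the lid rests open at over 1.65 rad (its stop is at 1.745), both buttons are back up (under 1.5 mm), and every loose thing is within 20 mm of where it stood (value of joint socket_case_lid above 1.65 rad and velocity of joint socket_case_lid below 0.05 rad/s and value of joint each of button_left, button_right below 0.0015 m and distance of each of m12_bolt, bearing, spark_plug, screwdriver, bolt_box, black_tape from where it was at the start of the episode below 0.02 m); the robot touches nothing.
It fails at once if the lid is pushed or gripped with over 40 N (contact force between the fingers and socket_case_lid above 40 N).
It fails at once if a button is pressed with over 40 N (contact force between the fingers and button_left above 40 N or contact force between the fingers and button_right above 40 N).
It fails at once if a loose thing is lifted, carried or shoved over 20 mm, or the bolt is knocked over (distance of any of m12_bolt, bearing, spark_plug, screwdriver, bolt_box, black_tape from where it was at the start of the episode above 0.02 m or angle between m12_bolt's own z axis and vertical above 0.5 rad).
It also fails if it takes over 62 s, if anything falls off the work surface, if the arm or the gripper's body presses on something with over 40 N, if the wrist force passes 120 N, or if a joint passes its speed limit or range.

## Robot

A 7-joint arm with a two-finger parallel gripper is mounted at the origin on a cart in front of the work surface, level with it; the furniture and walls round the work are solid. World frame = base frame: x ahead of the robot, y to its left, z up, the work surface at z = 0. Lengths are in m, angles in rad, forces in N, time in s.
With the tool pointing down it reaches from about 0.425 to 0.875 m from the base axis. Payload 4.7 kg.
Tool frame: the origin (TCP) lies midway between the tips of the shut fingers; the grasp point (between the pads) lies env.pinch_z behind it (env.pinch_z is the distance from the TCP to the grasp point, in m); z points along the fingers, y is the direction in which the jaws open and shut (so a half turn about z gives the same grasp; the last joint's range is limited). The gripper opens to 85 mm and grips with 20 to 120 N. Pads are 22 mm wide; open, the fingers measure 114 mm over their backs; the gripper's body (76 mm by 85 mm) begins 54 mm behind the grasp point. The pads swing forward as they close: fully open they stand 13 mm farther back than shut.
Start: joints at [-1.12, 0.321, -0.07, 1.45, 0.023, 1.371, -0.057], TCP at [0.275, 0.589, 0.231] pointing down, gripper open.
Joint ranges: [-2.86, 2.86], [-0.3, 2.09], [-1.38, 1.24], [0.06, 2.45], [-1.56, 4.7], [0.09, 2.05], [-2.69, 2.69]. Speed limits (rad/s): [2.57, 2.57, 3.14, 3.14, 3.14, 3.14, 3.14].

## Interface

Orientations are given as a 3x3 rotation matrix whose columns are the frame's x, y, z axes.
In Python, from station import status, camera, workorder, env gives the robot as it stands.
- The arm moves only by the tool move_arm, never from a script. Its arguments are lists of equal length, an entry for each row: "fingers": the opening in per cent of the stroke, from 0 (shut) to 100 (fully open); "translation": the shift along the world's x, y, z in m, a list of three; "spin": the turn about the world's z in degrees. A call has exactly 8 rows; each row shifts and turns the commanded pose from where the row before left it; what a row does not reach is not made up. A row lasts 1/10 s, in which the tool goes at most 50 mm and 8.59 degrees, less where a joint would pass 70% of its speed; a pose out of reach is approached as far as the arm can. A call is refused whole if a number of a shift passes 0.05 or a number of a turn 8.59, either way. A call with a gripper value outside its range is refused whole. The fingers move at their own pace and stop on an object; the grip force is fixed at half the most. Time passes only in rows, so rows that do not move let the fingers close, or fill a call up. It gives the time, the measured TCP pose, the force and the opening at its end, in the units of the state.
- status.get_obs(): the state, without advancing time (a new reading comes with each control period).
- camera(name): name is "side" or "top" or "wrist"; returns a dict with "frame" (384x512x3 uint8, blue, green, red), "intrinsics" (3x3 intrinsics, pixels), "R" (3x3) and "t" (3): a world point X has camera coordinates R X + t; the wrist camera has in their place "hand_eye" (4x4, takes a point from camera to tool coordinates, whose origin is the TCP and whose axes are the flange's). Camera axes: x right, y down, z forward; pixel columns grow to the right and rows downward; lengths in m; the calibration is good to about 2 mm. A picture is of the moment at which its call begins: read the wrist's pose just before it. There is no depth.
- workorder.close_job(): hands the job in, once; it reports no verdict.
The state is a dict: "time_s": time; "q": joint angles; "dq": joint speeds; "joint_efforts": joint torques, N m; "eef_pos": TCP position; "tcp_rot": TCP orientation; "ft_force": force on the tool from outside, world axes, zero at the start; "ft_torque": the same for the moment, N m; "grip_width": opening from 0.0 (shut) to 1.0 (fully open).
Only numpy, scipy, OpenCV 4.12 (cv2) and the standard library are available. Lean on these libraries where they do the work, as an engineer would, in place of code of your own. Each camera call takes 0.05 s, during which the arm holds its last target.

## Working session

There is one attempt and no reset: what is moved stays moved. The work goes in short steps, Python scripts to look and compute and a tool call to move; the robot and the scene stay as the last step left them, time stands still between calls to the robot, and variables do not carry over. Pictures are saved under pics/ and viewed, and the job is handed in when it is done.

Besides the shell and the picture viewer there is one more tool, called after "Call:" by a JSON object that holds its "method" and its "body", one argument or row to a line. move_arm: Moves the arm, as the interface text tells. Its arguments: {"type":"object","properties":{"fingers":{"type":"array","items":{"type":"number"}},"translation":{"type":"array","items":{"type":"array","items":{"type":"number"}}},"spin":{"type":"array","items":{"type":"number"}}},"required":["fingers","translation","spin"]}

```bash
ls; mkdir -p pics
python3 - <<'E'
from station import status, camera, workorder, env
import cv2
o=status.get_obs()
for k,v in o.items(): print(k,v)
print(env.pinch_z)
for n in ("side","top","wrist"):
    c=camera(n); cv2.imwrite(f"pics/{n}0.png",c["frame"]); print(n,{k:c[k] for k in c if k!="frame"})
E
```

```text
pics
time_s 0.0
q [-1.11988034  0.32183006 -0.07009317  1.45168485  0.02260177  1.37081558
 -0.05692738]
dq [ 0.0001002   0.00145338 -0.00032232 -0.00132749 -0.00095155 -0.00016363
  0.0017185 ]
joint_efforts [-1.58879916e-04 -4.93576670e+01 -3.82249597e-01 -3.14340305e+01
  1.30826526e-02  1.10112390e-02 -5.08100655e-07]
eef_pos [0.2747952  0.58845007 0.23021405]
tcp_rot [[-9.06108290e-01  4.23045183e-01 -7.34342023e-04]
 [ 4.23045809e-01  9.06106494e-01 -1.80711204e-03]
 [-9.90979674e-05 -1.94809951e-03 -9.99998098e-01]]
ft_force [-0.07243099 -0.07743057 -0.68109547]
ft_torque [ 0.03339281 -0.00205849  0.05339672]
grip_width 1.0005731534508286
0.0187
side {'intrinsics': array([[372.04412546,   0.        , 257.543887  ],
       [  0.        , 372.04412546, 187.05496142],
       [  0.        ,   0.        ,   1.        ]]), 'R': array([[-0.98128284, -0.19256155,  0.00200823],
       [-0.08944682,  0.44653114, -0.89028603],
       [ 0.17053812, -0.87380203, -0.45539736]]), 't': array([0.59190239, 0.08052781, 0.89900974])}
top {'intrinsics': array([[411.21598219,   0.        , 258.97909879],
       [  0.        , 411.21598219, 192.56367273],
       [  0.        ,   0.        ,   1.        ]]), 'R': array([[-0.02794354, -0.99960717,  0.00215761],
       [-0.98827057,  0.02730232, -0.15025266],
       [ 0.15013473, -0.00633089, -0.98864528]]), 't': array([0.10751992, 0.57498282, 1.1356092 ])}
wrist {'intrinsics': array([[337.54034914,   0.        , 250.12603439],
       [  0.        , 337.54034914, 189.22546938],
       [  0.        ,   0.        ,   1.        ]]), 'hand_eye': array([[ 5.29291453e-04, -9.63209389e-01, -2.68751545e-01,
         6.79969362e-02],
       [ 9.99999846e-01,  4.65296907e-04,  3.01814160e-04,
         5.06760870e-04],
       [-1.65660970e-04, -2.68751663e-01,  9.63209487e-01,
        -1.42498743e-01],
       [ 0.00000000e+00,  0.00000000e+00,  0.00000000e+00,
         1.00000000e+00]])}
```

View pics/top0.png

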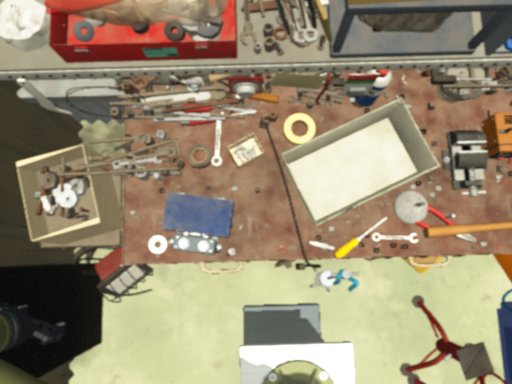

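View pics/side0.png

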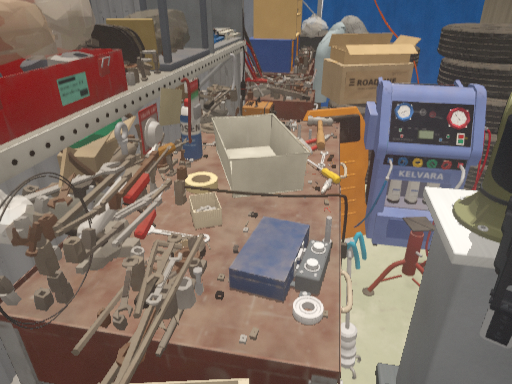

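View pics/wrist0.png

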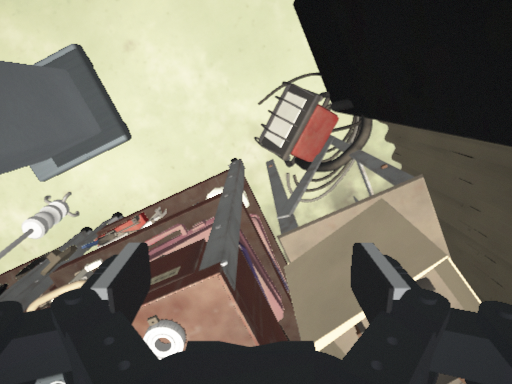

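The blue case is at about (198,214) in the top view, with its latch at (196,242) and the bearing at (157,245). I'll enlarge both views.

Run:
```python
import cv2
t=cv2.imread("pics/top0.png"); s=cv2.imread("pics/side0.png")
cv2.imwrite("pics/tz.png",cv2.resize(t[185:265,140:250],None,fx=7,fy=7,interpolation=cv2.INTER_CUBIC))
cv2.imwrite("pics/sz.png",cv2.resize(s[205:335,215:345],None,fx=4.5,fy=4.5,interpolation=cv2.INTER_CUBIC))
```

```text
(no output)
```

View pics/tz.png

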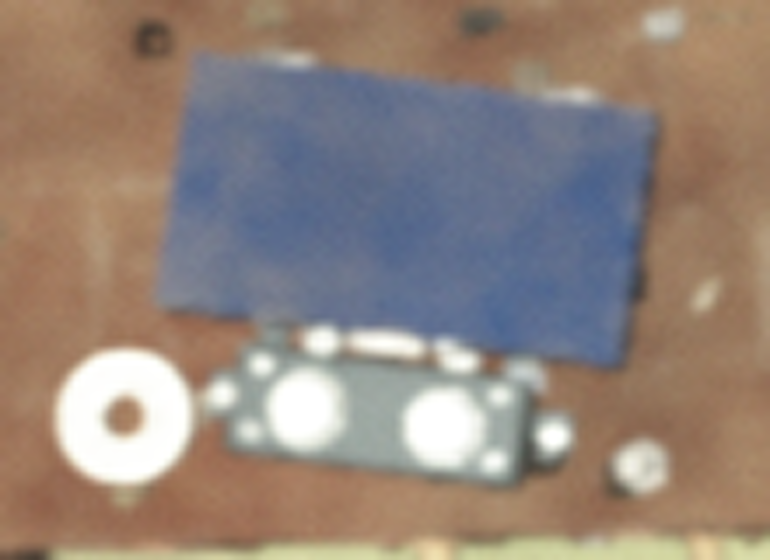

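View pics/sz.png

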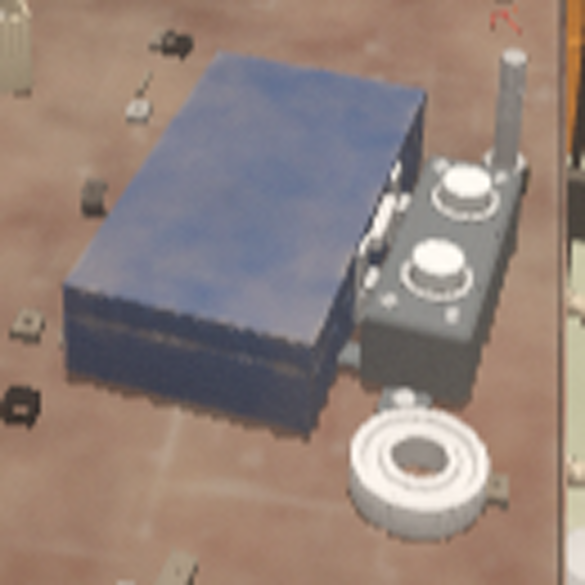

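```bash
cat > h.py <<'E'
import numpy as np, cv2
from station import status, camera, workorder, env
def ray(c,p,RT=None):
    K=c["intrinsics"]; d=np.linalg.solve(K,[p[0],p[1],1.])
    R,t=(c["R"],c["t"]) if RT is None else RT
    return -R.T@t, R.T@d
def wristRT(c,o):
    H=c["hand_eye"]; Rw=o["tcp_rot"]@H[:3,:3]; tw=o["tcp_rot"]@H[:3,3]+o["eef_pos"]
    return Rw.T,-Rw.T@tw
def plane(c,p,z,RT=None):
    o,d=ray(c,p,RT); return o+d*(z-o[2])/d[2]
def tri(rs):
    A=0;b=0
    for o,d in rs:
        d=d/np.linalg.norm(d);P=np.eye(3)-np.outer(d,d);A=A+P;b=b+P@o
    return np.linalg.solve(A,b)
def proj(c,X,RT=None):
    R,t=(c["R"],c["t"]) if RT is None else RT
    p=c["intrinsics"]@(R@np.array(X)+t); return p[:2]/p[2]
E
python3 - <<'E'
from h import *
ct=camera("top");cs=camera("side")
tz=lambda X,Y:(140+(X+.5)/7-.5,185+(Y+.5)/7-.5)
sz=lambda X,Y:(215+(X+.5)/4.5-.5,205+(Y+.5)/4.5-.5)
P={}
for n,a,b in [("L",(306,408),(439,257)),("R",(443,426),(467,183))]:
    A=ray(ct,tz(*a));B=ray(cs,sz(*b))
    print(n,plane(ct,tz(*a),.048),plane(cs,sz(*b),.048),tri([A,B])); P[n]=tri([A,B])
d=P["L"]-P["R"];print(np.linalg.norm(d),np.degrees(np.arctan2(-d[0],d[1])))
for n,a,z in [("bl",(195,52),.045),("br",(655,115),.045),("fl",(160,305),.045),("fr",(622,365),.045),("bearing",(124,417),.015),("bolttop",(640,466),.067)]:
    print(n,plane(ct,tz(*a),z))
E
```

```text
L [0.44039869 0.30754911 0.048     ] [0.44051515 0.30989805 0.048     ] [0.44049522 0.30783783 0.0463911 ]
R [0.43171919 0.25279574 0.048     ] [0.43184736 0.25652972 0.048     ] [0.43180763 0.25311716 0.04557105]
0.0554120804573131 -9.021127099983767
bl [0.5863608  0.35339197 0.045     ]
br [0.55518933 0.16589309 0.045     ]
fl [0.48342548 0.36693521 0.045     ]
fr [0.45414447 0.18104084 0.045     ]
bearing [0.43993419 0.3883054  0.015     ]
bolttop [0.41346891 0.17308761 0.067     ]
```

Buttons measured: L (0.4405, 0.3085), R (0.4318, 0.2545). They come out 55.4 mm apart (56 expected), and the case is turned 9°. The tool needs +16° of spin. I'm moving over at height with the fingers half open.

Call:
{"method": "move_arm", "body": {
  "fingers": [49, 49, 49, 49, 49, 49, 49, 49],
  "translation": [
    [0.02, -0.038, 0],
    [0.02, -0.038, 0],
    [0.02, -0.038, 0],
    [0.02, -0.038, 0],
    [0.02, -0.038, 0],
    [0.02, -0.038, 0],
    [0.02, -0.038, 0],
    [0.017, -0.038, 0]
  ],
  "spin": [2, 2, 2, 2, 2, 2, 2, 2]
}}

```text
time_s: 1.05
eef_pos: [0.4328, 0.2831, 0.2314]
tcp_rot: [[-0.988, 0.156, 0.001], [0.156, 0.988, 0.0], [-0.0, 0.0, -1.0]]
ft_force: [-0.2, -0.4, -0.2]
grip_width: 0.489
```

Call:
{"method": "move_arm", "body": {
  "fingers": [49, 49, 49, 49, 49, 49, 49, 49],
  "translation": [
    [0, 0, -0.02],
    [0, 0, -0.02],
    [0, 0, -0.02],
    [0, 0, -0.02],
    [0, 0, -0.01],
    [0, 0, -0.01],
    [0, 0, 0],
    [0, 0, 0]
  ],
  "spin": [0, 0, 0, 0, 0, 0, 0, 0]
}}

```text
time_s: 1.85
eef_pos: [0.4323, 0.2853, 0.1319]
tcp_rot: [[-0.988, 0.157, 0.001], [0.157, 0.988, 0.001], [-0.001, 0.001, -1.0]]
ft_force: [-0.7, -0.0, 0.6]
grip_width: 0.494
```

Run:
```python
from h import *
o=status.get_obs();print(o["time_s"],o["eef_pos"],o["tcp_rot"],o["grip_width"],o["ft_force"])
c=camera("wrist");cv2.imwrite("pics/w1.png",c["frame"])
RT=wristRT(c,o)
for X in ((.4405,.3085,.048),(.4318,.2545,.048)): print(proj(c,X,RT))
c=camera("side");f=c["frame"];cv2.imwrite("pics/s1.png",cv2.resize(f[150:340,180:400],None,fx=3,fy=3))
```

```text
1.85 [0.43234272 0.28525329 0.13192106] [[-9.87635198e-01  1.56767862e-01  7.44199177e-04]
 [ 1.56768294e-01  9.87635249e-01  5.63280477e-04]
 [-6.46693063e-04  6.72982460e-04 -9.99999564e-01]] 0.49414548031281175 [-0.66364188 -0.02608557  0.61989473]
[283.72256383 201.59555581]
[205.97907665 201.40847836]
```

View pics/w1.png

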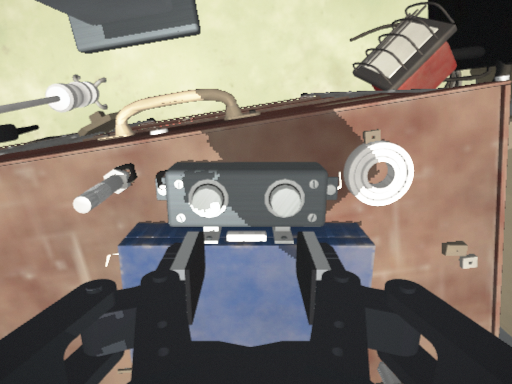

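View pics/s1.png

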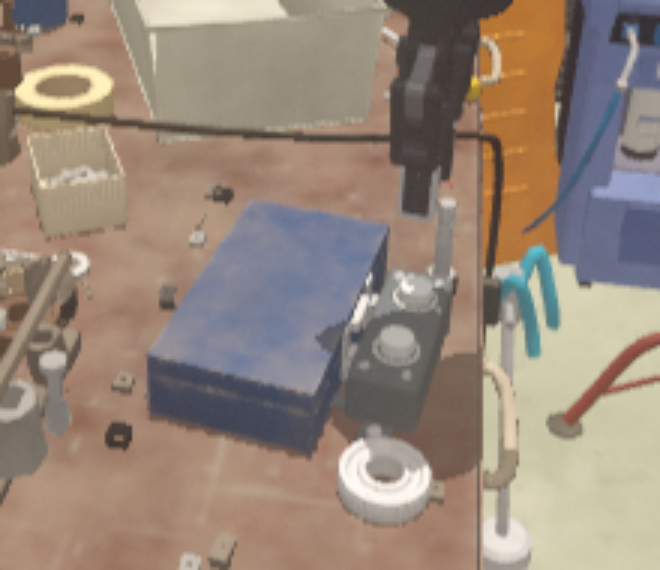

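The wrist view shows the buttons at (285,199) and (208,199), and the tips straddle them at about 55 mm spacing. That puts the middle near (0.4355, 0.282), so I'll shift y by -3 mm and descend.

Call:
{"method": "move_arm", "body": {
  "fingers": [49, 49, 49, 49, 49, 49, 49, 49],
  "translation": [
    [0, -0.003, -0.01],
    [0, 0, -0.015],
    [0, 0, -0.015],
    [0, 0, -0.015],
    [0, 0, -0.01],
    [0, 0, -0.005],
    [0, 0, 0],
    [0, 0, 0]
  ],
  "spin": [0, 0, 0, 0, 0, 0, 0, 0]
}}

```text
time_s: 2.75
eef_pos: [0.4324, 0.2822, 0.0618]
tcp_rot: [[-0.988, 0.157, 0.001], [0.157, 0.988, 0.001], [-0.001, 0.001, -1.0]]
ft_force: [0.1, -0.5, 1.0]
grip_width: 0.489
```

Run:
```python
from h import *
o=status.get_obs();print(o["time_s"],o["eef_pos"],o["grip_width"],o["ft_force"])
c=camera("wrist");cv2.imwrite("pics/w2.png",c["frame"])
c=camera("side");f=c["frame"];cv2.imwrite("pics/s2.png",cv2.resize(f[190:310,240:360],None,fx=4.5,fy=4.5,interpolation=cv2.INTER_CUBIC))
```

```text
2.75 [0.43239525 0.28220453 0.06182999] 0.4890182352006965 [ 0.14063772 -0.51338063  0.96635848]
```

View pics/w2.png

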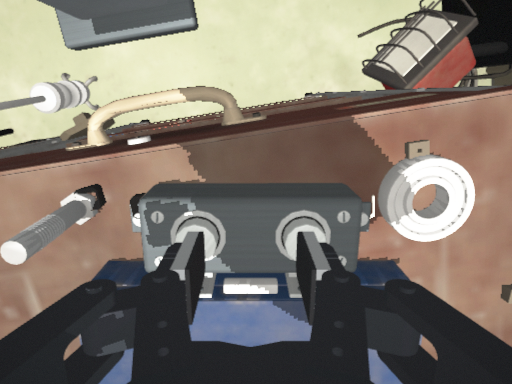

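View pics/s2.png

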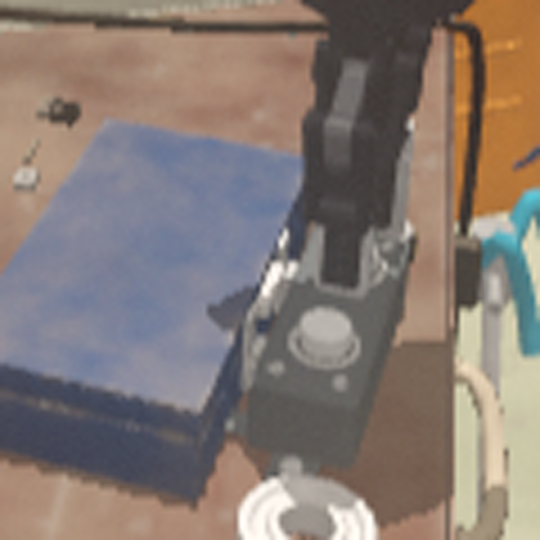

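Laterally the tips line up over the buttons (wrist columns 197 and 303, centred on 250). In the side view the left tip sits about 5 mm forward of the button centre, so I'll shift 2 mm back while descending.

Call:
{"method": "move_arm", "body": {
  "fingers": [49, 49, 49, 49, 49, 49, 49, 49],
  "translation": [
    [0.002, 0, -0.005],
    [0, 0, -0.005],
    [0, 0, -0.003],
    [0, 0, -0.002],
    [0, 0, -0.002],
    [0, 0, 0],
    [0, 0, 0],
    [0, 0, 0]
  ],
  "spin": [0, 0, 0, 0, 0, 0, 0, 0]
}}

```text
time_s: 3.65
eef_pos: [0.4337, 0.2818, 0.0445]
tcp_rot: [[-0.988, 0.157, -0.001], [0.157, 0.988, -0.0], [0.001, -0.0, -1.0]]
ft_force: [-2.4, -3.1, 4.7]
grip_width: 0.495
```

Call:
{"method": "move_arm", "body": {
  "fingers": [49, 49, 49, 49, 49, 49, 49, 49],
  "translation": [
    [0, 0, -0.001],
    [0, 0, -0.001],
    [0, 0, -0.001],
    [0, 0, -0.001],
    [0, 0, 0],
    [0, 0, 0],
    [0, 0, 0],
    [0, 0, 0]
  ],
  "spin": [0, 0, 0, 0, 0, 0, 0, 0]
}}

```text
time_s: 4.45
eef_pos: [0.4337, 0.2818, 0.0408]
tcp_rot: [[-0.988, 0.157, -0.001], [0.157, 0.988, -0.0], [0.001, -0.0, -1.0]]
ft_force: [-3.4, -1.8, 7.5]
grip_width: 0.49
```

The force slope matches the two springs: contact near TCP z = 0.0455, so fully down should be about 0.0385.

Call:
{"method": "move_arm", "body": {
  "fingers": [49, 49, 49, 49, 49, 49, 49, 49],
  "translation": [
    [0, 0, -0.001],
    [0, 0, -0.001],
    [0, 0, -0.0005],
    [0, 0, 0],
    [0, 0, 0],
    [0, 0, 0],
    [0, 0, 0],
    [0, 0, 0]
  ],
  "spin": [0, 0, 0, 0, 0, 0, 0, 0]
}}

```text
time_s: 5.25
eef_pos: [0.4337, 0.2818, 0.0389]
tcp_rot: [[-0.988, 0.157, -0.001], [0.157, 0.988, -0.0], [0.001, -0.0, -1.0]]
ft_force: [-5.2, -2.3, 12.6]
grip_width: 0.492
```

Run:
```python
from h import *
o=status.get_obs();print(o["time_s"],o["eef_pos"],o["ft_force"],o["ft_torque"])
c=camera("wrist");cv2.imwrite("pics/w3.png",c["frame"])
c=camera("side");f=c["frame"];cv2.imwrite("pics/s3.png",cv2.resize(f[190:310,220:360],None,fx=4.5,fy=4.5,interpolation=cv2.INTER_CUBIC))
```

```text
5.25 [0.43373487 0.28181642 0.03886837] [-5.18195669 -2.30191552 12.57356312] [-0.71799931  1.06070476  0.02317954]
```

View pics/w3.png

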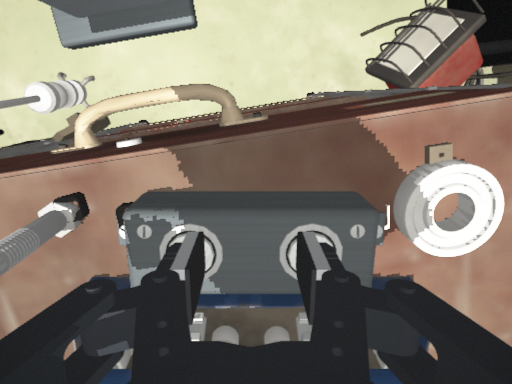

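View pics/s3.png

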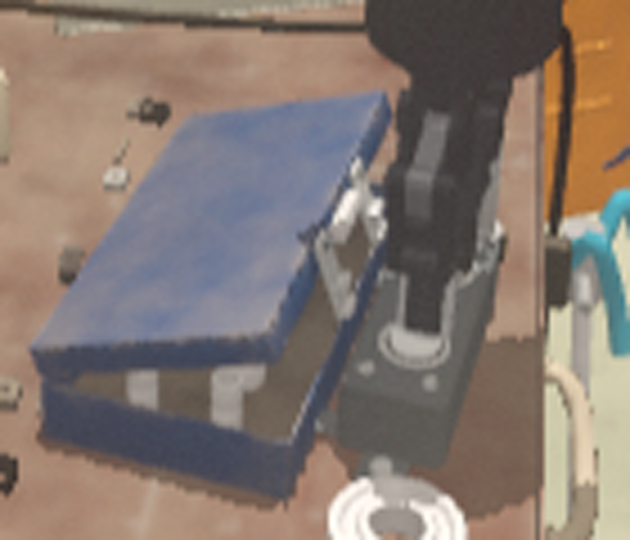

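The lid is already rising, and the jump to 12.6 N says the buttons are on their stops. I'll hold.

Call:
{"method": "move_arm", "body": {
  "fingers": [49, 49, 49, 49, 49, 49, 49, 49],
  "translation": [
    [0, 0, -0.0005],
    [0, 0, 0],
    [0, 0, 0],
    [0, 0, 0],
    [0, 0, 0],
    [0, 0, 0],
    [0, 0, 0],
    [0, 0, 0]
  ],
  "spin": [0, 0, 0, 0, 0, 0, 0, 0]
}}

```text
time_s: 6.15
eef_pos: [0.4338, 0.2818, 0.0389]
tcp_rot: [[-0.988, 0.157, -0.001], [0.157, 0.988, -0.0], [0.001, -0.0, -1.0]]
ft_force: [-5.1, -4.4, 15.3]
grip_width: 0.493
```

Call:
{"method": "move_arm", "body": {
  "fingers": [49, 49, 49, 49, 49, 49, 49, 49],
  "translation": [
    [0, 0, 0],
    [0, 0, 0],
    [0, 0, 0],
    [0, 0, 0],
    [0, 0, 0],
    [0, 0, 0],
    [0, 0, 0],
    [0, 0, 0]
  ],
  "spin": [0, 0, 0, 0, 0, 0, 0, 0]
}}

```text
time_s: 6.95
eef_pos: [0.4338, 0.2818, 0.0389]
tcp_rot: [[-0.988, 0.157, -0.001], [0.157, 0.988, -0.0], [0.001, -0.0, -1.0]]
ft_force: [-5.0, -3.9, 15.5]
grip_width: 0.489
```

Call:
{"method": "move_arm", "body": {
  "fingers": [49, 49, 49, 49, 49, 49, 49, 49],
  "translation": [
    [0, 0, 0],
    [0, 0, 0],
    [0, 0, 0],
    [0, 0, 0],
    [0, 0, 0],
    [0, 0, 0],
    [0, 0, 0],
    [0, 0, 0]
  ],
  "spin": [0, 0, 0, 0, 0, 0, 0, 0]
}}

```text
time_s: 7.75
eef_pos: [0.4338, 0.2818, 0.0389]
tcp_rot: [[-0.988, 0.157, -0.001], [0.157, 0.988, -0.0], [0.001, -0.0, -1.0]]
ft_force: [-5.4, -4.0, 15.1]
grip_width: 0.497
```

Call:
{"method": "move_arm", "body": {
  "fingers": [49, 49, 49, 49, 49, 49, 49, 49],
  "translation": [
    [0, 0, 0],
    [0, 0, 0],
    [0, 0, 0],
    [0, 0, 0],
    [0, 0, 0],
    [0, 0, 0],
    [0, 0, 0],
    [0, 0, 0]
  ],
  "spin": [0, 0, 0, 0, 0, 0, 0, 0]
}}

```text
time_s: 8.55
eef_pos: [0.4338, 0.2818, 0.0388]
tcp_rot: [[-0.988, 0.157, -0.001], [0.157, 0.988, -0.0], [0.001, -0.0, -1.0]]
ft_force: [-4.9, -4.0, 14.8]
grip_width: 0.494
```

Run:
```python
from h import *
o=status.get_obs();print(o["time_s"],o["eef_pos"],o["ft_force"],o["ft_torque"])
c=camera("side");f=c["frame"];cv2.imwrite("pics/s4.png",cv2.resize(f[170:310,220:360],None,fx=4.2,fy=4.2,interpolation=cv2.INTER_CUBIC))
```

```text
8.55 [0.4337547  0.28180848 0.03882877] [-4.92124959 -3.9842913  14.76879065] [-0.916198    1.33925844 -0.01503319]
```

View pics/s4.png

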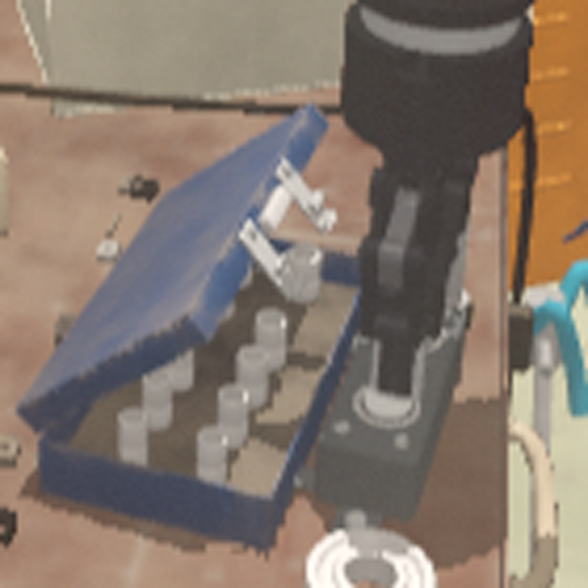

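The lid has risen well clear of the gripper. I'll hold longer and compare pictures to be sure it has stopped.

Call:
{"method": "move_arm", "body": {
  "fingers": [49, 49, 49, 49, 49, 49, 49, 49],
  "translation": [
    [0, 0, 0],
    [0, 0, 0],
    [0, 0, 0],
    [0, 0, 0],
    [0, 0, 0],
    [0, 0, 0],
    [0, 0, 0],
    [0, 0, 0]
  ],
  "spin": [0, 0, 0, 0, 0, 0, 0, 0]
}}

```text
time_s: 9.4
eef_pos: [0.4338, 0.2818, 0.0389]
tcp_rot: [[-0.988, 0.157, -0.001], [0.157, 0.988, -0.0], [0.001, -0.0, -1.0]]
ft_force: [-5.7, -4.1, 15.6]
grip_width: 0.49
```

Run:
```python
from h import *
c=camera("side");cv2.imwrite("pics/s5raw.png",c["frame"])
```

Call:
{"method": "move_arm", "body": {
  "fingers": [49, 49, 49, 49, 49, 49, 49, 49],
  "translation": [
    [0, 0, 0],
    [0, 0, 0],
    [0, 0, 0],
    [0, 0, 0],
    [0, 0, 0],
    [0, 0, 0],
    [0, 0, 0],
    [0, 0, 0]
  ],
  "spin": [0, 0, 0, 0, 0, 0, 0, 0]
}}

```text
time_s: 10.25
eef_pos: [0.4338, 0.2819, 0.0389]
tcp_rot: [[-0.988, 0.157, -0.001], [0.157, 0.988, -0.0], [0.001, -0.0, -1.0]]
ft_force: [-4.8, -3.9, 14.8]
grip_width: 0.491
```

Run:
```python
from h import *
o=status.get_obs();print(o["time_s"],o["ft_force"])
a=cv2.imread("pics/s5raw.png")
c=camera("side");f=c["frame"];cv2.imwrite("pics/s6.png",cv2.resize(f[170:310,220:360],None,fx=4.2,fy=4.2,interpolation=cv2.INTER_CUBIC))
d=cv2.absdiff(a,f)[170:310,220:300];print(d.mean(),(d.max(2)>25).sum())
# predicted lid positions
xc=np.array([.9876,-.1568,0]);yc=np.array([.1568,.9876,0]);zc=np.array([0,0,1.])
H=np.array([.4355,.282,.031])+.1405*xc
for th in (.5,.6,.66,.72,.78):
    for s in (.095,-.095):
        X=H-xc*(.108*np.cos(th)-.014*np.sin(th))+zc*(.108*np.sin(th)+.014*np.cos(th))+yc*s
        p=proj(c,X);print(th,s,((p-[220,170])*4.2).round())
```

```text
10.25 [-4.78870525 -3.94330043 14.82502714]
1.0107738095238095 0
0.5 0.095 [230. 362.]
0.5 -0.095 [346. 140.]
0.6 0.095 [214. 341.]
0.6 -0.095 [334. 123.]
0.66 0.095 [203. 329.]
0.66 -0.095 [325. 113.]
0.72 0.095 [192. 317.]
0.72 -0.095 [316. 103.]
0.78 0.095 [180. 306.]
0.78 -0.095 [307.  94.]
```

View pics/s6.png

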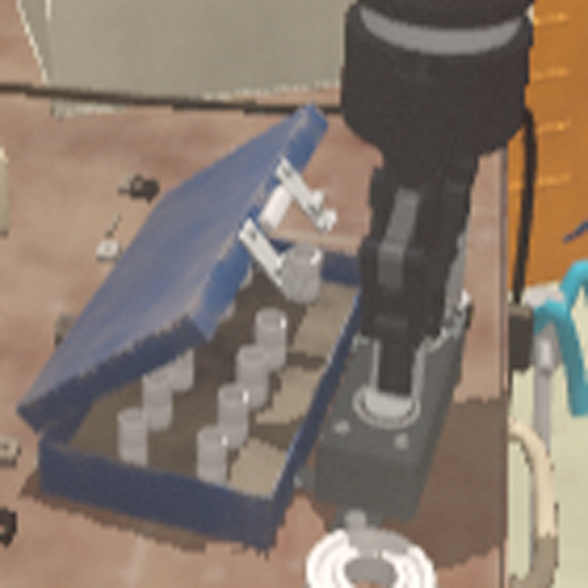

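Zero changed pixels between the two frames, and the lid's top corners at (190,320) and (310,106) match 0.72 rad. Now I'll let go, lift clear and back off, then shut the fingers.

Call:
{"method": "move_arm", "body": {
  "fingers": [49, 49, 49, 49, 49, 49, 49, 49],
  "translation": [
    [0, 0, 0.005],
    [0, 0, 0.01],
    [-0.01, 0.0015, 0.01],
    [-0.01, 0.0015, 0.01],
    [-0.01, 0.0015, 0.02],
    [0, 0, 0.03],
    [0, 0, 0.03],
    [0, 0, 0]
  ],
  "spin": [0, 0, 0, 0, 0, 0, 0, 0]
}}

```text
time_s: 11.1
eef_pos: [0.4054, 0.2887, 0.1571]
tcp_rot: [[-0.988, 0.156, 0.006], [0.156, 0.988, 0.006], [-0.005, 0.007, -1.0]]
ft_force: [0.1, 0.9, -0.2]
grip_width: 0.488
```

Call:
{"method": "move_arm", "body": {
  "fingers": [0, 0, 0, 0, 0, 0, 0, 0],
  "translation": [
    [0.003, 0.022, 0],
    [0.003, 0.022, 0],
    [0.004, 0.02, 0],
    [0, 0, 0],
    [0, 0, 0],
    [0, 0, 0],
    [0, 0, 0],
    [0, 0, 0]
  ],
  "spin": [0, 0, 0, 0, 0, 0, 0, 0]
}}

```text
time_s: 11.9
eef_pos: [0.4141, 0.3498, 0.1524]
tcp_rot: [[-0.987, 0.158, 0.0], [0.158, 0.987, 0.0], [-0.0, 0.0, -1.0]]
ft_force: [-1.1, -0.2, 0.1]
grip_width: 0.001
```

```bash
cat >> h.py <<'E'
xc=np.array([.9876,-.1568,0]);yc=np.array([.1568,.9876,0]);zc=np.array([0,0,1.])
H=np.array([.4355,.282,.031])+.1405*xc
def case(X): d=np.array(X)-H; return np.array([d@xc,d@yc,X[2]])
E
python3 - <<'E'
from h import *
o=status.get_obs();print(o["time_s"],o["eef_pos"],case(o["eef_pos"]),o["ft_force"],o["grip_width"])
c=camera("side");f=c["frame"];cv2.imwrite("pics/s7.png",cv2.resize(f[130:320,210:400],None,fx=3.1,fy=3.1,interpolation=cv2.INTER_CUBIC))
c=camera("wrist");cv2.imwrite("pics/w7.png",c["frame"])
E
```

```text
11.9 [0.41408058 0.34976985 0.15244595] [-0.1722717   0.06357094  0.15244595] [-1.09894109 -0.16640921  0.05971105] 0.000583637382822184
```

View pics/s7.png

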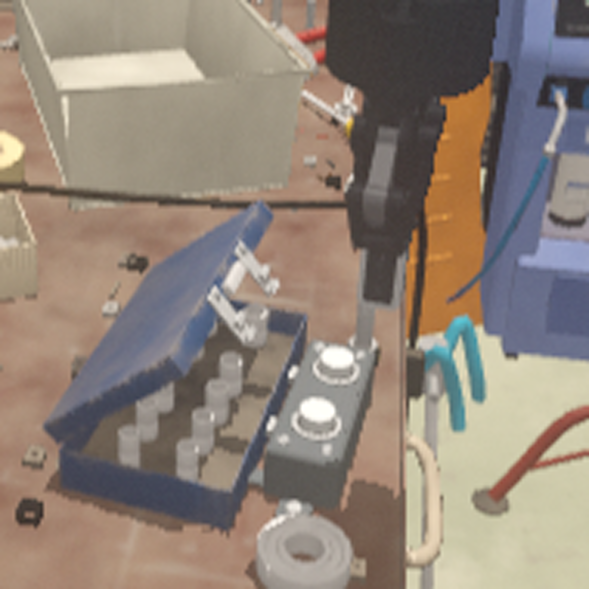

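View pics/w7.png

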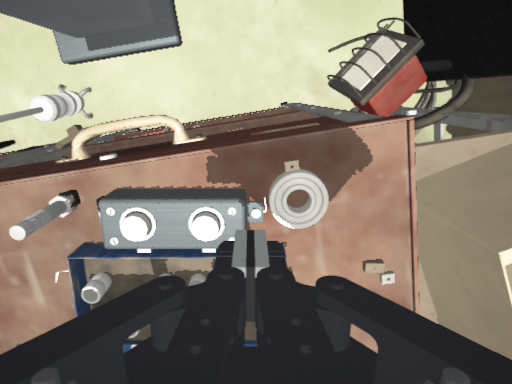

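Buttons are back up and the lid is holding. The shut tips sit at case y = +64 mm, in line with the free edge left of the straps. I'll lower to edge height (tip at about 0.09, edge at about 0.102) and approach.

Call:
{"method": "move_arm", "body": {
  "fingers": [0, 0, 0, 0, 0, 0, 0, 0],
  "translation": [
    [0, 0, -0.016],
    [0, 0, -0.016],
    [0, 0, -0.016],
    [0, 0, -0.014],
    [0.016, -0.0025, 0],
    [0.016, -0.0025, 0],
    [0.016, -0.0025, 0],
    [0.01, -0.0015, 0]
  ],
  "spin": [0, 0, 0, 0, 0, 0, 0, 0]
}}

```text
time_s: 12.8
eef_pos: [0.4753, 0.3407, 0.0913]
tcp_rot: [[-0.987, 0.159, 0.002], [0.159, 0.987, 0.001], [-0.002, 0.001, -1.0]]
ft_force: [-0.0, -0.3, -0.2]
grip_width: 0.002
```

Run:
```python
from h import *
o=status.get_obs();print(o["time_s"],case(o["eef_pos"]),o["ft_force"],o["grip_width"])
c=camera("side");f=c["frame"];cv2.imwrite("pics/s8.png",cv2.resize(f[130:320,210:400],None,fx=3.1,fy=3.1,interpolation=cv2.INTER_CUBIC))
```

```text
12.8 [-0.11034877  0.06425214  0.09133607] [-0.04955058 -0.26090822 -0.20636904] 0.002289482446289853
```

View pics/s8.png

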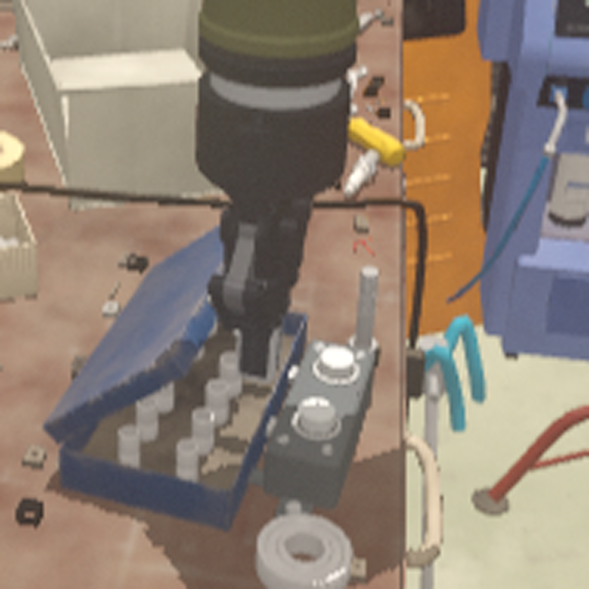

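The tip is in front of the free edge with about 8 mm of clearance in x. Pushing slowly now, rising along the edge's arc.

Call:
{"method": "move_arm", "body": {
  "fingers": [0, 0, 0, 0, 0, 0, 0, 0],
  "translation": [
    [0.004, -0.0006, 0.002],
    [0.004, -0.0006, 0.001],
    [0.003, -0.0005, 0.001],
    [0.003, -0.0005, 0.001],
    [0.003, -0.0005, 0.001],
    [0.003, -0.0005, 0.001],
    [0.003, -0.0005, 0.002],
    [0.003, -0.0005, 0.002]
  ],
  "spin": [0, 0, 0, 0, 0, 0, 0, 0]
}}

```text
time_s: 13.65
eef_pos: [0.4974, 0.3374, 0.1013]
tcp_rot: [[-0.988, 0.157, -0.002], [0.157, 0.988, -0.0], [0.001, -0.0, -1.0]]
ft_force: [-3.0, 0.5, 0.1]
grip_width: 0.0
```

Run:
```python
from h import *
o=status.get_obs();print(o["time_s"],case(o["eef_pos"]),o["ft_force"],o["grip_width"])
c=camera("side");f=c["frame"];cv2.imwrite("pics/s9.png",cv2.resize(f[130:320,210:400],None,fx=3.1,fy=3.1,interpolation=cv2.INTER_CUBIC))
```

```text
13.65 [-0.08802271  0.06442152  0.10132117] [-2.95247245  0.46956056  0.11260353] 0.00014748901597335816
```

View pics/s9.png

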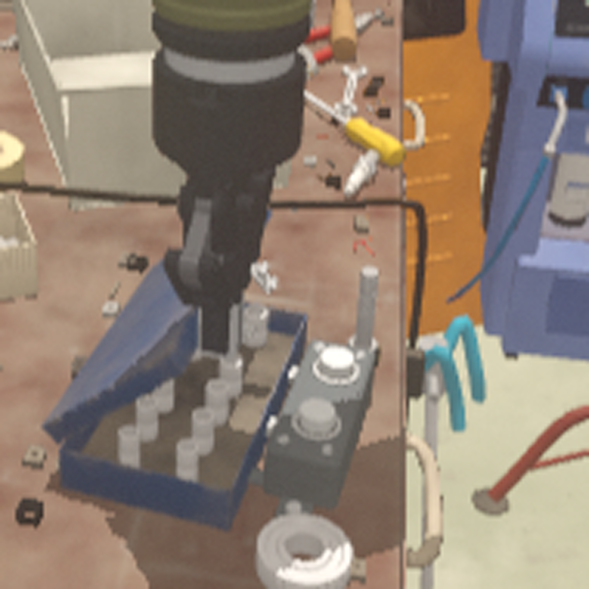

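Contact at 3 N as expected. Continuing along the arc.

Call:
{"method": "move_arm", "body": {
  "fingers": [0, 0, 0, 0, 0, 0, 0, 0],
  "translation": [
    [0.003, -0.0005, 0.002],
    [0.003, -0.0005, 0.002],
    [0.003, -0.0005, 0.002],
    [0.003, -0.0005, 0.002],
    [0.003, -0.0005, 0.002],
    [0.003, -0.0005, 0.002],
    [0.003, -0.0005, 0.001],
    [0.003, -0.0005, 0.001]
  ],
  "spin": [0, 0, 0, 0, 0, 0, 0, 0]
}}

```text
time_s: 14.5
eef_pos: [0.5224, 0.3336, 0.1156]
tcp_rot: [[-0.988, 0.157, 0.001], [0.157, 0.988, 0.001], [-0.001, 0.001, -1.0]]
ft_force: [-2.3, 1.4, 2.0]
grip_width: 0.002
```

Call:
{"method": "move_arm", "body": {
  "fingers": [0, 0, 0, 0, 0, 0, 0, 0],
  "translation": [
    [0.003, -0.0005, 0.001],
    [0.003, -0.0005, 0.001],
    [0.003, -0.0005, 0.001],
    [0.003, -0.0005, 0.001],
    [0.003, -0.0005, 0.001],
    [0.003, -0.0005, 0.001],
    [0.003, -0.0005, 0.001],
    [0.003, -0.0005, 0.001]
  ],
  "spin": [0, 0, 0, 0, 0, 0, 0, 0]
}}

```text
time_s: 15.3
eef_pos: [0.5464, 0.329, 0.1233]
tcp_rot: [[-0.988, 0.157, 0.0], [0.157, 0.988, -0.0], [-0.0, -0.0, -1.0]]
ft_force: [-1.7, 0.3, 0.0]
grip_width: -0.002
```

Run:
```python
from h import *
o=status.get_obs();print(o["time_s"],case(o["eef_pos"]),o["ft_force"],o["grip_width"])
c=camera("side");f=c["frame"];cv2.imwrite("pics/s10.png",cv2.resize(f[130:320,210:400],None,fx=3.1,fy=3.1,interpolation=cv2.INTER_CUBIC))
```

```text
15.3 [-0.03832324  0.06382792  0.12331847] [-1.68119113  0.28094301  0.03349742] -0.0017971922006336273
```

View pics/s10.png

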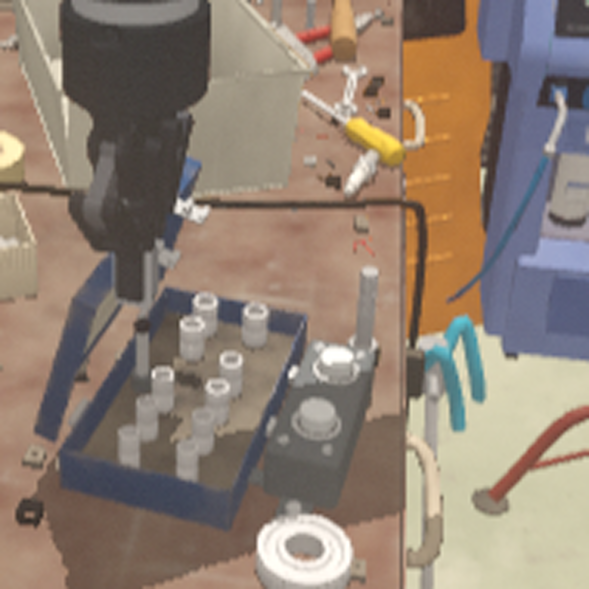

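Lid near 1.3 rad and force under 2 N. On to past upright.

Call:
{"method": "move_arm", "body": {
  "fingers": [0, 0, 0, 0, 0, 0, 0, 0],
  "translation": [
    [0.003, -0.0005, 0.001],
    [0.003, -0.0005, 0.001],
    [0.003, -0.0005, 0.001],
    [0.003, -0.0005, 0.001],
    [0.003, -0.0005, 0],
    [0.003, -0.0005, 0],
    [0.003, -0.0005, 0],
    [0.003, -0.0005, 0]
  ],
  "spin": [0, 0, 0, 0, 0, 0, 0, 0]
}}

```text
time_s: 16.15
eef_pos: [0.5703, 0.3253, 0.1274]
tcp_rot: [[-0.988, 0.157, 0.0], [0.157, 0.988, 0.0], [-0.0, 0.0, -1.0]]
ft_force: [-0.2, 0.7, 0.4]
grip_width: -0.002
```

Call:
{"method": "move_arm", "body": {
  "fingers": [0, 0, 0, 0, 0, 0, 0, 0],
  "translation": [
    [0.003, -0.0005, 0],
    [0.003, -0.0005, 0],
    [0.003, -0.0005, 0],
    [0.003, -0.0005, 0],
    [0.002, -0.0003, 0],
    [0.002, -0.0003, 0],
    [0, 0, 0],
    [0, 0, 0]
  ],
  "spin": [0, 0, 0, 0, 0, 0, 0, 0]
}}

```text
time_s: 16.95
eef_pos: [0.586, 0.3227, 0.1273]
tcp_rot: [[-0.988, 0.157, 0.0], [0.157, 0.988, 0.0], [-0.0, 0.0, -1.0]]
ft_force: [-0.6, -0.3, -0.3]
grip_width: -0.002
```

Run:
```python
from h import *
o=status.get_obs();print(o["time_s"],case(o["eef_pos"]),o["ft_force"],o["grip_width"])
c=camera("side");f=c["frame"];cv2.imwrite("pics/s11.png",cv2.resize(f[130:320,210:400],None,fx=3.1,fy=3.1,interpolation=cv2.INTER_CUBIC))
```

```text
16.95 [0.00178623 0.06375584 0.12734363] [-0.59706437 -0.3260063  -0.32948119] -0.0023250121361421262
```

View pics/s11.png

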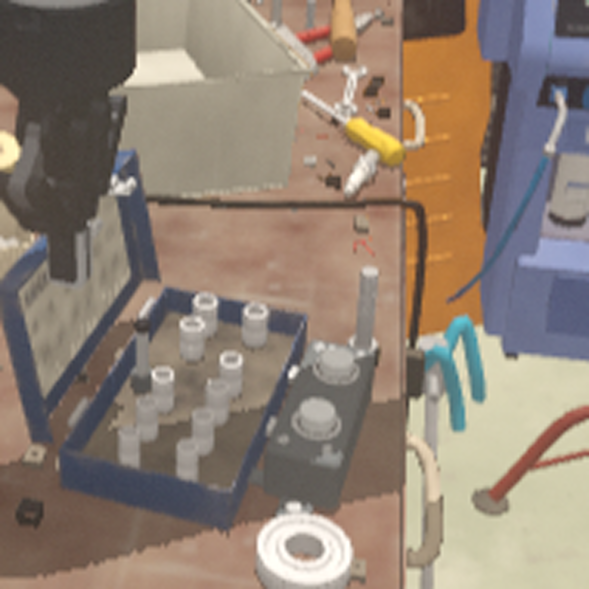

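The lid has left the finger and is leaning back. I'll retreat straight back and up, then check.

Call:
{"method": "move_arm", "body": {
  "fingers": [0, 0, 0, 0, 0, 0, 0, 0],
  "translation": [
    [-0.01, 0.0015, 0],
    [-0.015, 0.0025, 0],
    [-0.02, 0.003, 0],
    [-0.02, 0.003, 0.01],
    [-0.02, 0.003, 0.02],
    [-0.02, 0.003, 0.03],
    [-0.02, 0.003, 0.03],
    [-0.02, 0.003, 0.03]
  ],
  "spin": [0, 0, 0, 0, 0, 0, 0, 0]
}}

```text
time_s: 17.8
eef_pos: [0.4391, 0.3448, 0.2485]
tcp_rot: [[-0.988, 0.156, -0.0], [0.156, 0.988, 0.0], [0.0, 0.0, -1.0]]
ft_force: [0.4, -0.1, 0.8]
grip_width: -0.001
```

Call:
{"method": "move_arm", "body": {
  "fingers": [0, 0, 0, 0, 0, 0, 0, 0],
  "translation": [
    [0, 0.03, 0],
    [0, 0.03, 0],
    [0, 0.03, 0],
    [0, 0.03, 0],
    [0, 0.03, 0],
    [0, 0, 0],
    [0, 0, 0],
    [0, 0, 0]
  ],
  "spin": [0, 0, 0, 0, 0, 0, 0, 0]
}}

```text
time_s: 18.6
eef_pos: [0.4412, 0.4934, 0.2475]
tcp_rot: [[-0.987, 0.158, 0.0], [0.158, 0.987, -0.001], [-0.001, -0.001, -1.0]]
ft_force: [0.1, -1.2, -0.6]
grip_width: 0.004
```

Run:
```python
from h import *
o=status.get_obs();print(o["time_s"],o["eef_pos"],o["ft_force"])
c=camera("side");f=c["frame"];cv2.imwrite("pics/s12.png",cv2.resize(f[130:320,190:380],None,fx=3.1,fy=3.1,interpolation=cv2.INTER_CUBIC))
for th in (1.57,1.65,1.745):
    for s in (.095,-.095):
      for h in (0,.014):
        X=H-xc*(.108*np.cos(th)-h*np.sin(th))+zc*(.108*np.sin(th)+h*np.cos(th))+yc*s
        print(th,s,h,((proj(c,X)-[190,130])*3.1).round())
t=camera("top")["frame"];cv2.imwrite("pics/t12.png",t)
a=cv2.imread("pics/top0.png");s0=cv2.imread("pics/side0.png")
cv2.imwrite("pics/cmp.png",np.vstack([cv2.resize(x[100:265,130:400],None,fx=2.8,fy=1.8) for x in (a,t)]))
d=cv2.absdiff(s0,f).max(2);cv2.imwrite("pics/d.png",d)
```

```text
18.6 [0.44122666 0.49343913 0.24745588] [ 0.13456332 -1.15338389 -0.58255315]
1.57 0.095 0 [110. 291.]
1.57 0.095 0.014 [ 87. 286.]
1.57 -0.095 0 [226. 149.]
1.57 -0.095 0.014 [207. 146.]
1.65 0.095 0 [ 96. 289.]
1.65 0.095 0.014 [ 73. 286.]
1.65 -0.095 0 [214. 147.]
1.65 -0.095 0.014 [195. 146.]
1.745 0.095 0 [ 79. 287.]
1.745 0.095 0.014 [ 57. 286.]
1.745 -0.095 0 [200. 147.]
1.745 -0.095 0.014 [182. 147.]
```

View pics/s12.png

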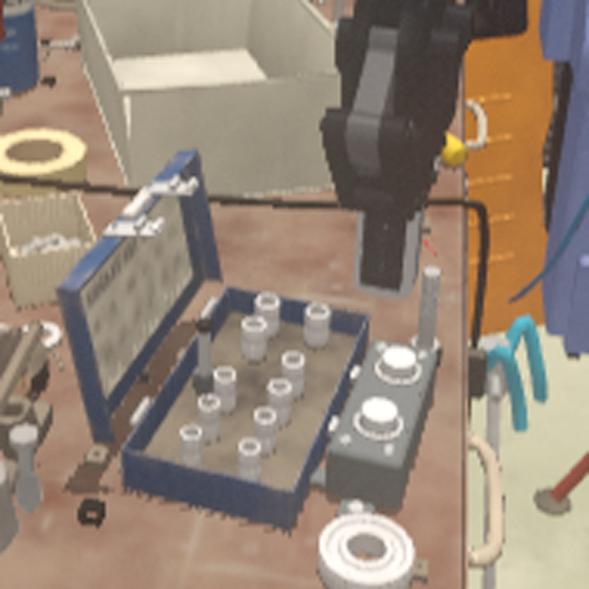

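View pics/cmp.png

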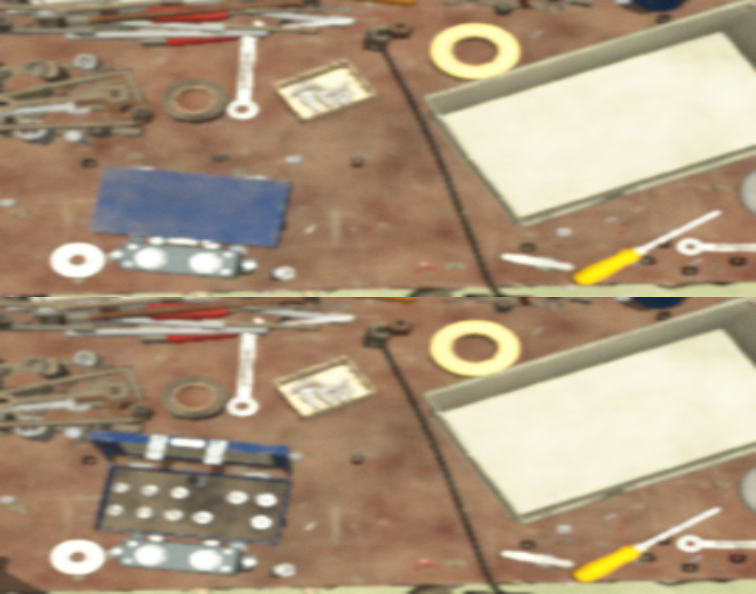

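View pics/d.png

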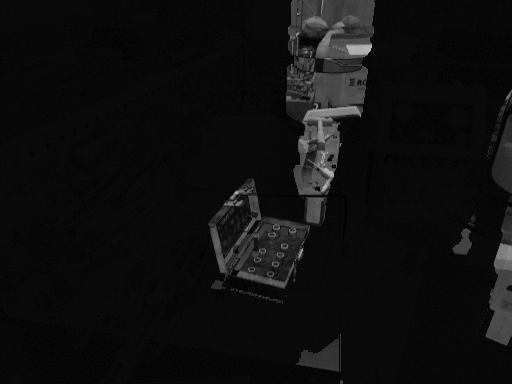

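The lid's corners at (80,288), (60,290) and (200,152) match the prediction for 1.745 rad. The loose things have not moved and the buttons are up, so I'm handing in.

Run:
```python
from h import *
print(workorder.close_job())
```

```text
the job is handed in; nothing more can be done
None
```

The case is open: the lid is resting against its stop, and I handed the job in after about 19 s of the 62 s allowed. The hand-in reports no verdict, so what follows rests on my own readings.

- **Pressing:** I put one fingertip on each button and pressed both to their stops, at about 15 N in total. I held them until the lid had risen to about 0.72 rad and stopped; two frames 0.85 s apart showed no change.
- **Opening:** I let go, shut the fingers and pushed the lid over by its free edge left of the straps. The forces I read during the push were about 3 N or less. Then I backed well clear.
- **Last checks:**
  - In the side view the lid's corners match the positions predicted for 1.745 rad to within a few pixels.
  - Both buttons look fully up.
  - The before-and-after pictures show no movement of the bearing, bolt, spark plug, screwdriver, bolt box or tape.
  - The arm touches nothing.

The small disagreements were 2–4 mm between the top and side cameras on the buttons' sideways position, and a button spacing measured as 55.4 mm instead of 56. I checked the sideways position with the wrist camera before pressing. I had no direct reading of the button travel: "fully down" comes from the force rise and from the lid lifting.

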